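# Wake, shield and tare the bench balance

### The arm

A 6-joint arm with a two-finger parallel gripper is mounted at the origin on a cart in front of the work surface, level with it; the furniture and walls round the work are solid. World frame = base frame: x ahead of the robot, y to its left, z up, the work surface at z = 0. Lengths are in m, angles in rad, forces in N, time in s.
With the tool pointing down it reaches from about 0.35 to 0.875 m from the base axis. Payload 4.2 kg.
Tool frame: the origin (TCP) lies on the centre line of the jaws, within the pads' length; the fingertips stand 19 mm ahead of it and the grasp point (between the pads) is the TCP; x points along the fingers, y is the direction in which the jaws open and shut, and the axes are right-handed (so a half turn about x gives the same grasp; the last joint's range is limited). The gripper opens to 85 mm and grips with 20 to 120 N. Pads are 22 mm wide; open, the fingers measure 114 mm over their backs; the gripper's body (76 mm by 85 mm) begins 54 mm behind the grasp point. The pads swing forward as they close: fully open they stand 13 mm farther back than shut.
Start: joints at [0.259, 0.385, 0.008, 0, -1.194, -0.259], TCP at [0.625, 0, 0.25] pointing down, gripper open.
Joint ranges: [-3.14, 3.14], [-1.21, 2.06], [-1.07, 1.41], [-3.16, 2.05], [-2.99, -0.16], [-3.1, 3.1]. Speed limits (rad/s): [2.79, 2.79, 3.14, 3.14, 3.14, 3.14].

### API

Orientations are given as a unit quaternion [w, x, y, z].
In Python, from rig import arm gives the robot as it stands. The module is installed in compiled form; this text tells all that it offers.
- The arm moves only by the tool jog_arm, never from a script. Its argument "moves" is one flat list of numbers, 7 for each row, row after row: the shift along the tool's x, y, z in units of 25 mm (1.0 is 25 mm), then the turn, a rotation vector about the tool's x, y, z in units of 6 degrees (1.0 is 6 degrees), then the opening, from -1 (shut) to 1 (fully open). In form: [x, y, z, ax, ay, az, jaw, x, y, z, ax, ay, az, jaw, ...]. A call has 1 to 20 rows; each row shifts and turns the commanded pose from where the row before left it, along the tool's axes as they then stand; what a row does not reach is not made up. A row lasts 1/12 s, in which the tool goes at most 41.7 mm and 7.16 degrees, less where a joint would pass 70% of its speed; a pose out of reach is approached as far as the arm can. A call is refused whole if a number of a shift passes 1 or a number of a turn 1, either way. A call with a gripper value outside its range is refused whole. The fingers move at their own pace and stop on an object; the grip force is fixed at half the most. Time passes only in rows, so rows that do not move let the fingers close. It gives the time, the measured TCP pose, the force and the opening at its end, in the units of the state.
- arm.sense(): the state, without advancing time (a new reading comes with each control period).
- arm.snapshot(name): name is "scene" or "side" or "wrist"; returns (picture, depth): 420x560x3 uint8, blue, green, red; 420x560 float32, m along the optical axis (not along the pixel's ray), 0 where there is no reading.
- arm.calibration(name): a dict with "fx", "fy", "cx", "cy" (pixels), "world_to_cam" (4x4, takes a point from world to camera coordinates); the wrist camera has in their place "mount" (4x4, takes a point from camera to tool coordinates, whose origin is the TCP and whose axes are the tool frame's). Camera axes: x right, y down, z forward; pixel columns grow to the right and rows downward; lengths in m; the calibration is good to about 2 mm. The wrist camera is an equidistant fisheye: a pixel r from the principal point sees the ray r / f radians off the axis. A picture is of the moment at which its call begins: read the wrist's pose just before it. calibration takes no time and is no camera call.
- arm.hand_in(): hands the job in, once; it reports no verdict.
The state is a dict: "time_s": time; "q": joint angles; "joint_vel": joint speeds; "joint_efforts": joint torques, N m; "tcp_pos": TCP position; "eef_rot": TCP orientation; "contact_force": force on the tool from outside, world axes, zero at the start; "ft_torque": the same for the moment, N m; "finger_gap": finger opening in m.
Only numpy, scipy, OpenCV 4.12 (cv2) and the standard library are available. Lean on these libraries where they do the work, as an engineer would, in place of code of your own. Each camera call takes 0.05 s, during which the arm holds its last target.

### The job

Get the bench balance ready for weighing, using only light touches of the fingertips: tap its small round power key to wake it, then slide the open door on top of the draft shield fully shut over the cup, and last tap the long tare key so that the empty cup reads zero. Do not press the small square print key, and do not press the power key again once the door is shut. Do not shift or lift the balance, disturb the cup on its pan, or knock the things standing round it.

Things in the scene. Friction and masses are not known exactly. Their poses are not given: they have to be found in the camera images.
- balance: compact white laboratory balance standing loose on four rubber feet, 2 to 3 kg, 190 mm wide (its y), 235 mm deep (its x, from -120 at the front to +115 at the back). Origin on the bench under it; x points from its front (keys) to its back, z up. Front deck with the three keys in a row 45 mm above the bench, then a sloped dark display up to 60 mm, then a clear box, the draft shield (x -12 to +112, y -66 to +66), up to 167 mm above the bench
- power_key_top (a point): centre of the top of the power key: small round dark grey key, diameter 18 mm, at the left end of the row of keys (balance frame x -92, y +64 mm), its top 53 mm above the bench and 8 mm above the deck round it
- tare_key_top (a point): centre of the top of the tare key: long dark grey bar, 38 mm (across the balance) x 18 mm, in the middle of the row (x -92, y 0 mm), its top 53 mm above the bench
- print_key_top (a point): centre of the top of the print key, not to be pressed: small dark grey square, 16 mm, at the right end of the row (x -92, y -64 mm), its top 53 mm above the bench
- power_key (a joint): travel of the power key, m: 0 up, 0.005 fully down; it works when 2.5 mm down and springs back when let go. Spring: 0.9 N to start, 3.2 N fully down
- tare_key (a joint): travel of the tare key, same make and spring: 0 up, works 2.5 mm down, 0.005 fully down
- print_key (a joint): travel of the print key, same make and spring
- shield_door (a joint): slide of the clear, dark-framed top door of the draft shield, m: 0 shut, grows as it slides back (balance +x) up to 0.092; it starts half to fully open and stays where it is left; about 1.2 N moves it
- door_handle (a point): centre of the top edge of the door's dark handle: an upright ridge across the balance, 60 mm wide (y), 8 mm thick (x), its top 183 mm above the bench, standing 19 mm up from the door frame near the door's front edge; its back face is free to a fingertip, 19 mm down, over the clear door. At balance x +10 mm when the door is shut
- pan (a point): centre of the top of the round steel weighing pan inside the draft shield, 74 mm above the bench, diameter 92 mm
- cup_centre (a point): centre of the small empty clear plastic cup that stands loose on the pan, 70 mm diameter, 60 mm tall
- reagent_bottle: small standing reagent bottle, 30 mm diameter, 76 mm tall, right of the balance; origin under it; not to be disturbed
- spare_cup: clear plastic cup, 73 mm diameter, 64 mm tall, standing left of the balance; origin under it; not to be disturbed
- marker_green: marker pen standing on end, 25 mm thick, 112 mm tall, left of the balance; origin under it; not to be disturbed
- forceps: metal forceps, 133 mm long, lying flat right of the balance; not to be disturbed
Things that resemble listed ones, but are neither listed nor needed, are in the scene too. Leave any blue or green look-alike of the part that bears cup_centre alone.

How it is judged:
By the outcome, as a careful person would: the job done as asked, in the order asked, and still so for the second after the job is handed in, with the robot touching nothing.
It also fails if it takes over 51 s, if anything falls off the work surface, if the arm or the gripper's body presses on something with over 40 N, if the wrist force passes 120 N, or if a joint passes its speed limit or range.

## Working session

There is one attempt and no reset: what is moved stays moved. The work goes in short steps, Python scripts to look and compute and a tool call to move; the robot and the scene stay as the last step left them, time stands still between calls to the robot, and variables do not carry over. Pictures are saved under pics/ and viewed, and the job is handed in when it is done.

Besides the shell and the picture viewer there is one more tool, called after ">>>" in YAML: its name, and indented under it one key for each argument. jog_arm: Moves the arm, as the interface text tells. Its arguments: {"type":"object","properties":{"moves":{"type":"array","items":{"type":"number"}}},"required":["moves"]}

```bash
mkdir -p pics; python3 - <<'E'
from rig import arm
import cv2,numpy as np
s=arm.sense();print(s)
for n in ["scene","side","wrist"]:
    p,d=arm.snapshot(n);cv2.imwrite(f"pics/{n}0.png",p);np.save(f"pics/{n}0.npy",d)
    c=arm.calibration(n);print(n,c,d.min(),d.max())
E
```

```text
{'time_s': 0.0, 'q': array([ 2.58587193e-01,  3.85573071e-01,  6.64209119e-03, -4.84942822e-04,
       -1.19398898e+00, -2.58592673e-01]), 'joint_vel': array([-0.00122685,  0.0002087 ,  0.0002749 ,  0.00148226, -0.0015772 ,
       -0.0003204 ]), 'joint_efforts': array([-9.55001960e-04, -3.92286408e+01,  1.88399577e+01,  4.18616563e+00,
       -4.72148502e-03,  8.27910434e-07]), 'tcp_pos': array([6.24469685e-01, 1.23496240e-05, 2.49220012e-01]), 'eef_rot': array([ 0.4994769 , -0.49943836,  0.5006147 ,  0.50046885]), 'contact_force': array([ 0.14771249, -0.64614373, -0.73639015]), 'ft_torque': array([ 0.03380189, -0.05677632, -0.01894312]), 'finger_gap': 0.08573210289995699}
scene {'fx': 402.387459107186, 'fy': 402.387459107186, 'cx': 286.413261566353, 'cy': 209.57539835655703, 'world_to_cam': array([[-0.9014303 , -0.43273887, -0.01266811,  0.46962425],
       [-0.31498639,  0.67565473, -0.66653902,  0.21377581],
       [ 0.29699661, -0.59684819, -0.7453625 ,  1.01295036],
       [ 0.        ,  0.        ,  0.        ,  1.        ]])} 0.0 3.48831
side {'fx': 410.9997378529386, 'fy': 410.9997378529386, 'cx': 275.69608329197996, 'cy': 215.17038838666932, 'world_to_cam': array([[ 0.99788143, -0.06495845,  0.00361319, -0.50862077],
       [-0.02274735, -0.40039539, -0.91606009,  0.14649084],
       [ 0.06095255,  0.91403716, -0.40102475,  1.10682502],
       [ 0.        ,  0.        ,  0.        ,  1.        ]])} 0.0 2.895423
wrist {'fx': 325.19226210127806, 'fy': 325.19226210127806, 'cx': 275.51693039183283, 'cy': 204.8214717053786, 'mount': array([[-2.01066968e-04, -3.24144115e-01,  9.46007691e-01,
        -1.24003726e-01],
       [ 9.99999909e-01, -4.21156417e-04,  6.82357834e-05,
        -7.93361473e-05],
       [ 3.76298982e-04,  9.46007619e-01,  3.24144170e-01,
        -8.30862041e-02],
       [ 0.00000000e+00,  0.00000000e+00,  0.00000000e+00,
         1.00000000e+00]])} 0.0 1.7007577
```

View pics/scene0.png

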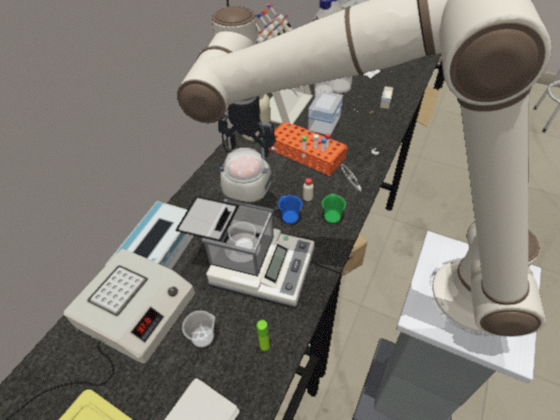

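View pics/side0.png

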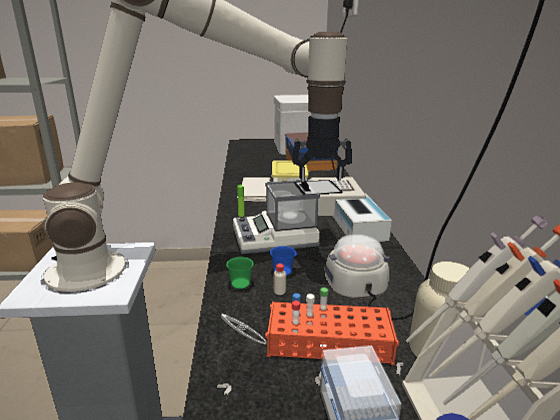

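View pics/wrist0.png

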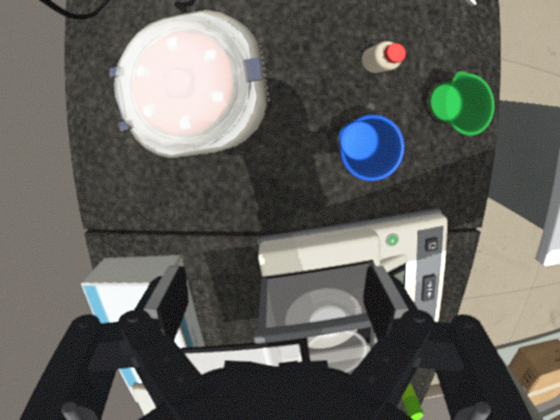

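```bash
python3 - <<'E'
import cv2,numpy as np
a=cv2.imread("pics/scene0.png")[180:320,160:340];cv2.imwrite("pics/sc0c.png",cv2.resize(a,None,fx=4,fy=4,interpolation=2)[:600,:800])
a=cv2.imread("pics/wrist0.png")[200:420,240:480];cv2.imwrite("pics/wr0c.png",cv2.resize(a,None,fx=2.7,fy=2.7,interpolation=2))
a=cv2.imread("pics/side0.png")[160:270,220:380];cv2.imwrite("pics/si0c.png",cv2.resize(a,None,fx=5,fy=5,interpolation=2))
E
```

```text
(no output)
```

View pics/sc0c.png

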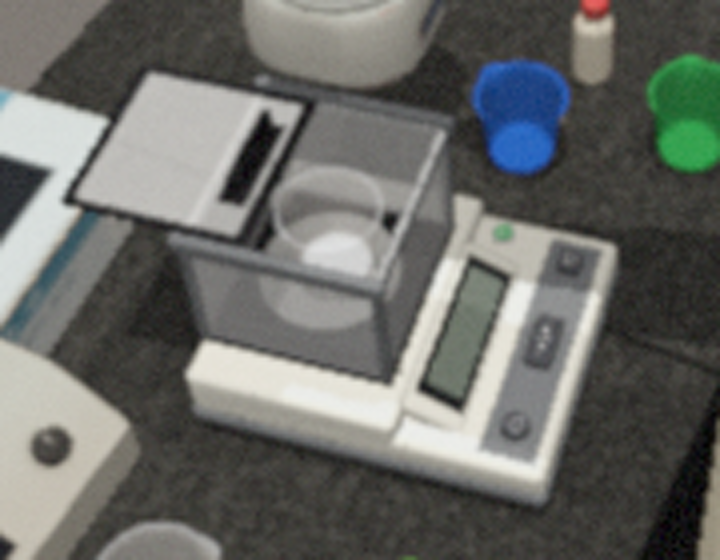

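View pics/wr0c.png

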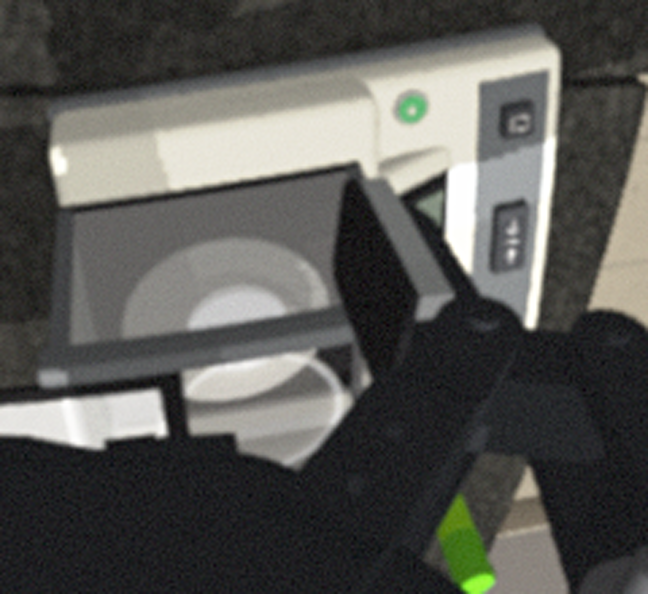

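View pics/si0c.png

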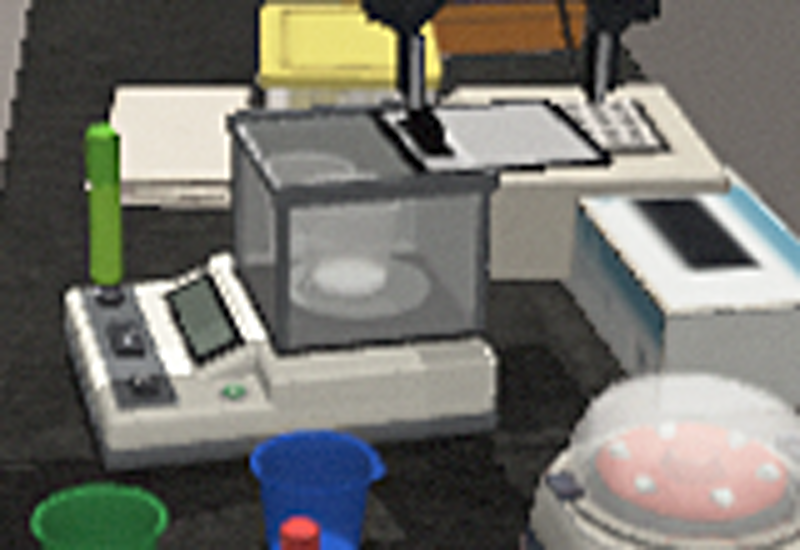

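```bash
cat > h.py <<'E'
from rig import arm
import cv2,numpy as np
def ray(n,uv,z,rt=None):
    c=arm.calibration(n);M=c["world_to_cam"];R=M[:3,:3];t=M[:3,3]
    o=-R.T@t;d=R.T@np.array([(uv[0]-c["cx"])/c["fx"],(uv[1]-c["cy"])/c["fy"],1]);return o+d*(z-o[2])/d[2]
def proj(n,P):
    c=arm.calibration(n);M=c["world_to_cam"];p=(M[:3,:3]@np.asarray(P).T).T+M[:3,3]
    return np.c_[p[:,0]/p[:,2]*c["fx"]+c["cx"],p[:,1]/p[:,2]*c["fy"]+c["cy"]]
def wrot(s):
    w,x,y,z=s["eef_rot"]
    from scipy.spatial.transform import Rotation as R
    return R.from_quat([x,y,z,w]).as_matrix()
def wproj(s,P):
    c=arm.calibration("wrist");T=np.eye(4);T[:3,:3]=wrot(s);T[:3,3]=s["tcp_pos"];T=np.linalg.inv(T@c["mount"])
    p=(T[:3,:3]@np.asarray(P).T).T+T[:3,3];r=np.linalg.norm(p[:,:2],axis=1);th=np.arctan2(r,p[:,2])
    return np.c_[p[:,0]/r*th*c["fx"]+c["cx"],p[:,1]/r*th*c["fy"]+c["cy"]]
def wray(s,uv,z):
    c=arm.calibration("wrist");T=np.eye(4);T[:3,:3]=wrot(s);T[:3,3]=s["tcp_pos"];T=T@c["mount"]
    v=np.array([(uv[0]-c["cx"])/c["fx"],(uv[1]-c["cy"])/c["fy"]]);th=np.linalg.norm(v)
    d=T[:3,:3]@np.r_[v/th*np.sin(th),np.cos(th)];o=T[:3,3];return o+d*(z-o[2])/d[2]
E
python3 - <<'E'
from h import *
s=arm.sense();print(wrot(s).round(3))
K={}
for n,L in dict(scene=[(288.75,286.25),(296.25,265),(302.5,244.75)],side=[(242,219),(245.4,228),(248.6,236.8)]).items():
    for u in L: print(n,ray(n,u,.053).round(4))
for u in [(240+515/2.7,200+237/2.7),(240+518/2.7,200+120/2.7)]: print('w',wray(s,u,.053).round(4))
for u in [(160+268/4,180+118/4),(160+232/4,180+198/4)]: print('h',ray("scene",u,.183).round(4))
E
```

```text
[[-0.002 -1.     0.   ]
 [-0.     0.     1.   ]
 [-1.     0.002 -0.   ]]
scene [0.4157 0.2046 0.053 ]
scene [0.425 0.141 0.053]
scene [0.4367 0.0763 0.053 ]
side [0.4163 0.191  0.053 ]
side [0.4271 0.1248 0.053 ]
side [0.4363 0.0657 0.053 ]
w [0.4253 0.1394 0.053 ]
w [0.438  0.0768 0.053 ]
h [0.6067 0.1467 0.183 ]
h [0.5933 0.2087 0.183 ]
```

```bash
cat >> h.py <<'E'
def model(o,yaw,door):
    L=[(-.092,.064,.053),(-.092,0,.053),(-.092,-.064,.053),(-.012,.066,.167),(-.012,-.066,.167),(.112,.066,.167),(.112,-.066,.167),(.01+door-.004,.03,.183),(.01+door-.004,-.03,.183),(.01+door+.004,.03,.183),(.01+door+.004,-.03,.183)]
    c,s=np.cos(yaw),np.sin(yaw);return np.array([(o[0]+c*x-s*y,o[1]+s*x+c*y,z) for x,y,z in L])
def overlay(o,yaw,door,tag,imgs=("scene0","side0","wrist0"),s=None):
    P=model(o,yaw,door);out=[]
    for n,(x0,y0,w,h,f) in dict(zip(imgs,[(160,180,200,150,4),(220,160,160,110,5),(240,200,240,220,2.7)])).items():
        cam=n.rstrip("0123456789");uv=wproj(s,P) if cam=="wrist" else proj(cam,P)
        a=cv2.resize(cv2.imread(f"pics/{n}.png")[y0:y0+h,x0:x0+w],None,fx=f,fy=f,interpolation=2)
        for u in uv: cv2.circle(a,(int((u[0]-x0+.5)*f),int((u[1]-y0+.5)*f)),3,(0,0,255),-1)
        cv2.imwrite(f"pics/ov{tag}_{cam}.png",a)
E
python3 - <<'E'
from h import *
overlay((.516,.155),.165,.0766,"1",s=arm.sense())
E
```

```text
(no output)
```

View pics/ov1_scene.png

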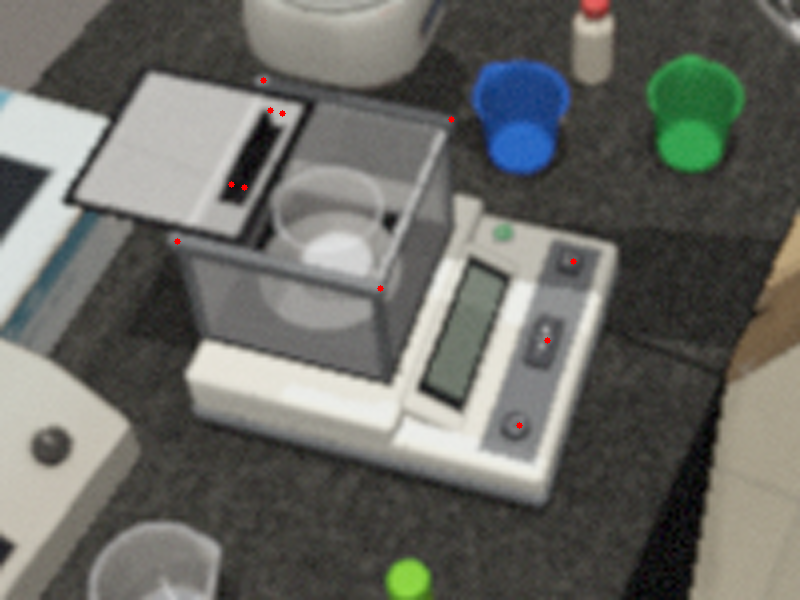

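View pics/ov1_side.png

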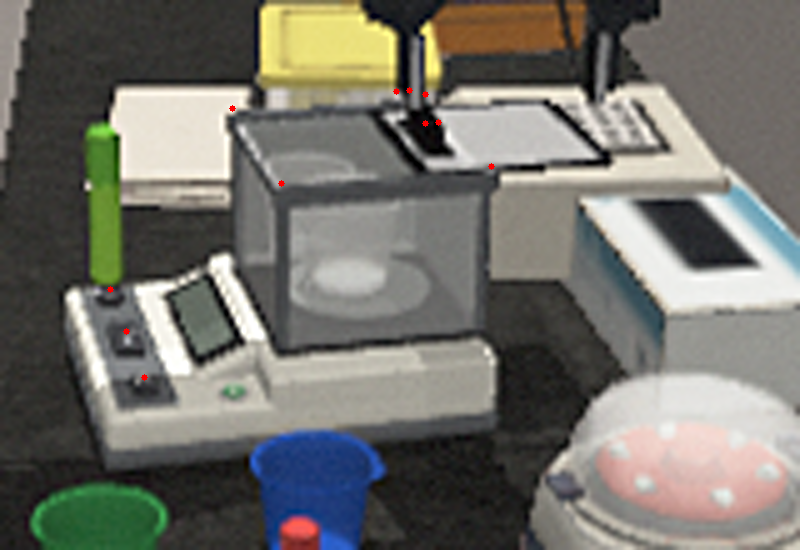

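View pics/ov1_wrist.png

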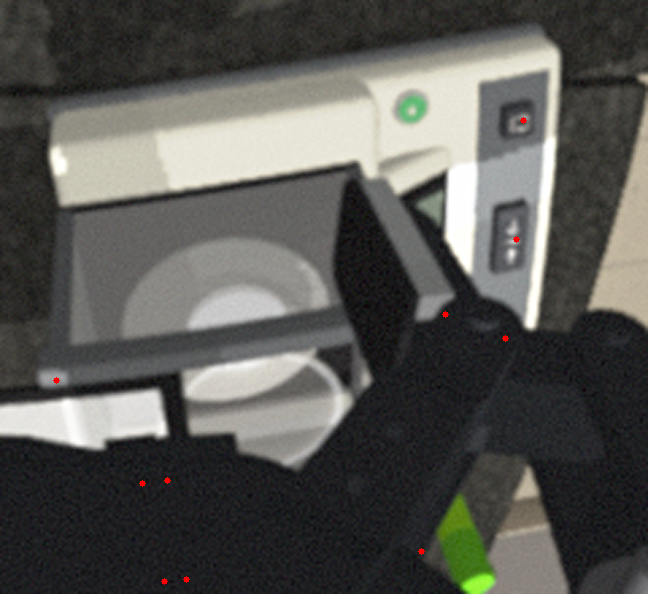

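>>> jog_arm:
  moves: [0, 0, 0, 0.95, 0, 0, -1, 0, 0, 0, 0.95, 0, 0, -1, 0, 0, 0, 0.95, 0, 0, -1, 0, 0, 0, 0.95, 0, 0, -1, 0, 0, 0, 0.95, 0, 0, -1, 0, 0, 0, 0.95, 0, 0, -1, 0, 0, 0, 0.95, 0, 0, -1, 0, 0, 0, 0.95, 0, 0, -1, 0, 0, 0, 0.95, 0, 0, -1, 0, 0, 0, 0.95, 0, 0, -1, 0, 0, 0, 0.95, 0, 0, -1, 0, 0, 0, 0.95, 0, 0, -1, 0, 0, 0, 0.95, 0, 0, -1, 0, 0, 0, 1, 0, 0, -1, 0, 0, 0, 0.07, 0, 0, -1]

```text
time_s: 1.4
tcp_pos: [0.6248, 0.0, 0.2498]
eef_rot: [0.704, -0.058, 0.705, 0.058]
contact_force: [0.4, -0.7, 0.4]
finger_gap: -0.0002
```

```bash
python3 - <<'E'
from h import *
s=arm.sense();print(s["time_s"],s["tcp_pos"],s["finger_gap"],s["contact_force"],s["joint_vel"].round(3));R=wrot(s);print(R.round(4))
print('marker',ray("scene",(262,325),.112),'cup',ray("scene",(199,318),.064))
p,d=arm.snapshot("wrist");cv2.imwrite("pics/wrist1.png",p)
p,d=arm.snapshot("scene");cv2.imwrite("pics/scene1.png",p)
E
```

```text
1.4 [6.24759165e-01 2.94305350e-05 2.49847133e-01] -0.0002199465715932371 [ 0.39275347 -0.72021159  0.37716811] [-0.     0.     0.002  0.001 -0.001  0.044]
[[-9.000e-04 -1.626e-01  9.867e-01]
 [-0.000e+00  9.867e-01  1.626e-01]
 [-1.000e+00  1.000e-04 -9.000e-04]]
marker [0.41085285 0.34469603 0.112     ] cup [0.5611651  0.37136594 0.064     ]
```

View pics/wrist1.png

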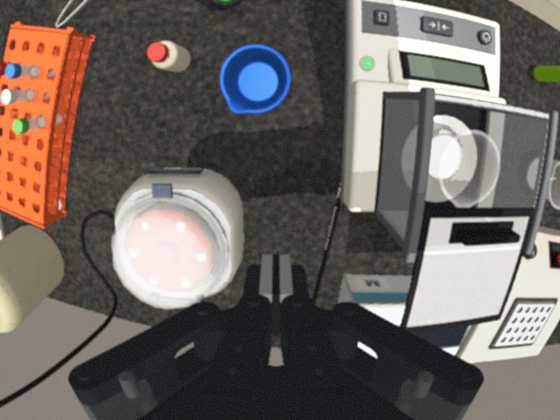

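View pics/scene1.png

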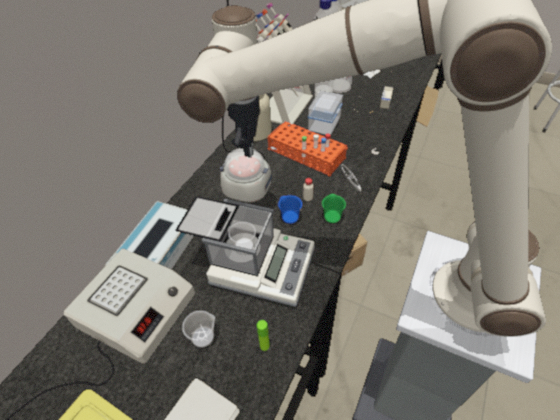

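```bash
python3 - <<'E'
from h import *
s=arm.sense()
for u in [(486,37),(436.5,25),(381.5,17)]: print(wray(s,u,.053).round(4))
for u in [(453,228),(518,232),(454,241),(517,244)]: print('h',wray(s,u,.183).round(4),wray(s,u,.167).round(4))
P=model((.516,.155),.165,.0766);uv=wproj(s,P);print(uv.round(1))
a=cv2.imread("pics/wrist1.png")
a=a[0:280,340:560];a=cv2.resize(a,None,fx=2.1,fy=2.1,interpolation=2)
for u in uv: cv2.circle(a,(int((u[0]-340+.5)*2.1),int((u[1]+.5)*2.1)),2,(0,0,255),-1)
cv2.imwrite("pics/ov2.png",a)
E
```

```text
[0.4168 0.2033 0.053 ]
[0.4267 0.1378 0.053 ]
[0.4379 0.0762 0.053 ]
h [0.6032 0.1248 0.183 ] [0.6083 0.1364 0.167 ]
h [0.5974 0.1926 0.183 ] [0.602  0.2098 0.167 ]
h [0.6128 0.1298 0.183 ] [0.6187 0.1418 0.167 ]
h [0.6076 0.197  0.183 ] [0.613  0.2146 0.167 ]
[[486.   35.3]
 [438.3  24.4]
 [382.3  15.3]
 [557.4 113.6]
 [430.9  90.8]
 [531.9 249.1]
 [411.4 257.7]
 [524.3 227.3]
 [468.2 229.5]
 [522.  236.4]
 [466.  239.5]]
```

View pics/ov2.png

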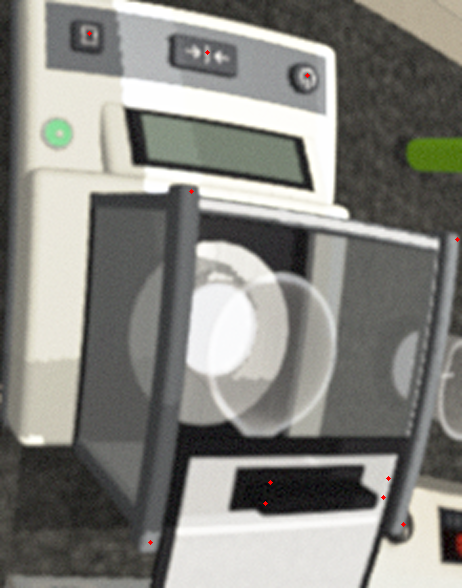

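>>> jog_arm:
  moves: [0, 0.94, -0.69, 0, 0, 0, -1, 0, 0.94, -0.69, 0, 0, 0, -1, 0, 0.94, -0.69, 0, 0, 0, -1, 0, 0.94, -0.69, 0, 0, 0, -1, 0, 0.94, -0.69, 0, 0, 0, -1, 0, 0.94, -0.69, 0, 0, 0, -1, 0, 0.94, -0.69, 0, 0, 0, -1, 0, 0.94, -0.69, 0, 0, 0, -1, 0, 0.94, -0.69, 0, 0, 0, -1, 0, 0.95, -0.69, 0, 0, 0, -1, 0.9, 0, 0, 0, 0, 0, -1, 0.9, 0, 0, 0, 0, 0, -1, 0.9, 0, 0, 0, 0, 0, -1, 0.9, 0, 0, 0, 0, 0, -1, 0.9, 0, 0, 0, 0, 0, -1, 0.9, 0, 0, 0, 0, 0, -1, 0, 0, 0, 0, 0, 0, -1, 0, 0, 0, 0, 0, 0, -1]

```text
time_s: 3.0
tcp_pos: [0.4159, 0.2033, 0.1149]
eef_rot: [0.704, -0.06, 0.705, 0.058]
contact_force: [0.5, -0.0, 0.2]
finger_gap: 0.0002
```

```bash
python3 - <<'E'
from h import *
s=arm.sense();print(s["time_s"],s["tcp_pos"],s["contact_force"],s["joint_vel"].round(3))
p,d=arm.snapshot("wrist");cv2.imwrite("pics/wrist2.png",p)
p,d=arm.snapshot("side");p2,d=arm.snapshot("scene")
cv2.imwrite("pics/c2.png",np.vstack([cv2.resize(p[150:270,200:360],None,fx=3,fy=3),cv2.resize(p2[220:300,240:347],(480,359))[:240]]))
E
```

```text
3.0 [0.41585973 0.20330573 0.11488617] [ 0.49227426 -0.04046357  0.20465209] [-0.001 -0.037  0.041  0.012 -0.002 -0.007]
```

View pics/wrist2.png

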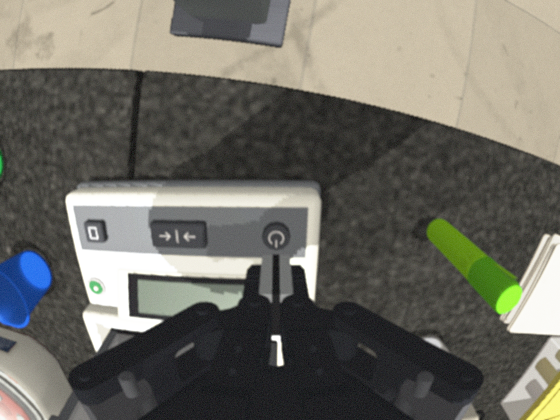

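View pics/c2.png

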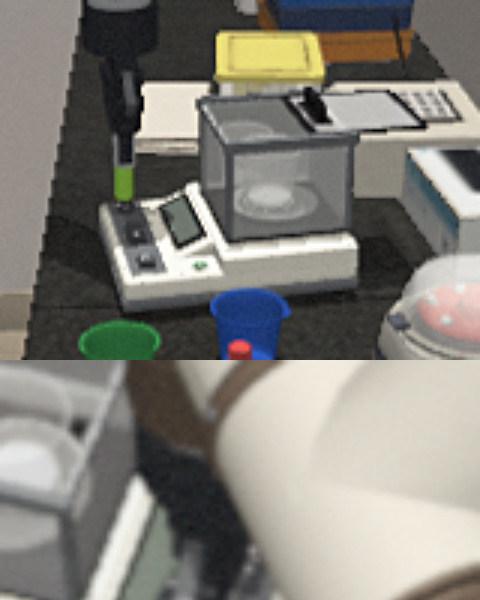

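```bash
python3 - <<'E'
from h import *
s=arm.sense();print(s["time_s"],s["tcp_pos"],s["contact_force"],s["finger_gap"])
for u in [(276,238),(179,236),(94,232)]: print(wray(s,u,.053).round(4))
t=s["tcp_pos"].copy();t[2]-=.019;print(wproj(s,[t]))
E
```

```text
3.15 [0.41700087 0.2044486  0.11682775] [0.39142672 0.83285134 0.27062078] 5.378466510537998e-05
[0.4202 0.2058 0.053 ]
[0.4299 0.1432 0.053 ]
[0.4394 0.0787 0.053 ]
[[274.84463994 269.04401799]]
```

>>> jog_arm:
  moves: [0.5, 0, 0.04, 0, 0, 0, -1, 0.5, 0, 0, 0, 0, 0, -1, 0.5, 0, 0, 0, 0, 0, -1, 0, 0, 0, 0, 0, 0, -1, 0, 0, 0, 0, 0, 0, -1, 0, 0, 0, 0, 0, 0, -1]

```text
time_s: 3.65
tcp_pos: [0.4178, 0.2045, 0.0791]
eef_rot: [0.705, -0.058, 0.704, 0.059]
contact_force: [0.2, 0.1, -0.2]
finger_gap: 0.0002
```

```bash
python3 - <<'E'
from h import *
s=arm.sense();print(s["time_s"],s["tcp_pos"],s["contact_force"],s["joint_vel"].round(3))
p,d=arm.snapshot("wrist");cv2.imwrite("pics/w3.png",cv2.resize(p[180:330,180:380],None,fx=3,fy=3))
E
```

```text
3.65 [0.41781642 0.20445561 0.07909459] [ 0.19454974  0.115119   -0.15048755] [-0.001 -0.003 -0.    -0.001  0.003 -0.001]
```

View pics/w3.png

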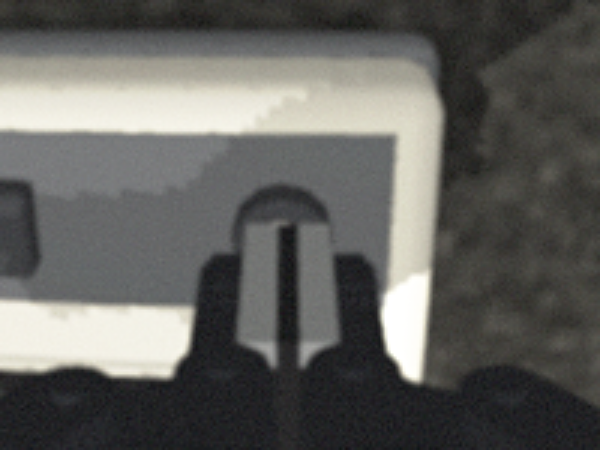

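>>> jog_arm:
  moves: [0.08, 0, 0, 0, 0, 0, -1, 0.08, 0, 0, 0, 0, 0, -1, 0.08, 0, 0, 0, 0, 0, -1, 0, 0, 0, 0, 0, 0, -1, 0, 0, 0, 0, 0, 0, -1]

```text
time_s: 4.12
tcp_pos: [0.4172, 0.2039, 0.0718]
eef_rot: [0.705, -0.058, 0.705, 0.059]
contact_force: [-0.4, 0.4, 0.9]
finger_gap: -0.0
```

>>> jog_arm:
  moves: [0.06, 0, 0, 0, 0, 0, -1, 0, 0, 0, 0, 0, 0, -1, 0, 0, 0, 0, 0, 0, -1]

```text
time_s: 4.37
tcp_pos: [0.4172, 0.2039, 0.0704]
eef_rot: [0.705, -0.058, 0.705, 0.059]
contact_force: [-0.2, 0.7, 1.8]
finger_gap: -0.0002
```

>>> jog_arm:
  moves: [0.04, 0, 0, 0, 0, 0, -1, 0, 0, 0, 0, 0, 0, -1, 0, 0, 0, 0, 0, 0, -1]

```text
time_s: 4.62
tcp_pos: [0.4172, 0.2039, 0.0694]
eef_rot: [0.705, -0.058, 0.705, 0.059]
contact_force: [0.3, 0.2, 2.2]
finger_gap: -0.0002
```

>>> jog_arm:
  moves: [0.04, 0, 0, 0, 0, 0, -1, 0, 0, 0, 0, 0, 0, -1, 0, 0, 0, 0, 0, 0, -1]

```text
time_s: 4.87
tcp_pos: [0.4172, 0.2039, 0.0684]
eef_rot: [0.705, -0.058, 0.705, 0.059]
contact_force: [-0.5, 0.1, 2.1]
finger_gap: -0.0001
```

```bash
python3 - <<'E'
from h import *
s=arm.sense();print(s["time_s"],s["tcp_pos"],s["contact_force"],s["joint_vel"].round(3))
p,d=arm.snapshot("wrist");cv2.imwrite("pics/w4.png",cv2.resize(p[150:330,60:380],None,fx=2.4,fy=2.4))
print(arm.sense()["contact_force"])
E
```

```text
4.8667 [0.41720216 0.20394009 0.06837985] [-0.54948172  0.10583982  2.05690163] [-0.002  0.001 -0.001  0.    -0.001 -0.001]
[0.81860426 0.21918921 2.10029698]
```

View pics/w4.png

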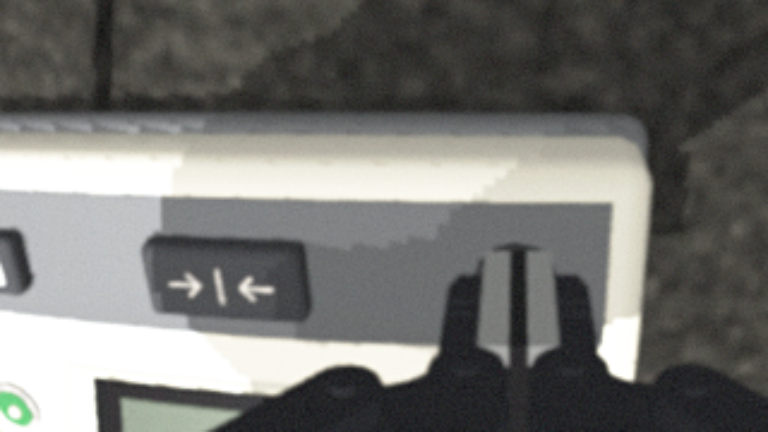

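>>> jog_arm:
  moves: [0.03, 0, 0, 0, 0, 0, -1, 0, 0, 0, 0, 0, 0, -1, 0, 0, 0, 0, 0, 0, -1]

```text
time_s: 5.17
tcp_pos: [0.4172, 0.2039, 0.0676]
eef_rot: [0.705, -0.058, 0.705, 0.059]
contact_force: [-0.2, 1.5, 2.4]
finger_gap: -0.0004
```

```bash
python3 - <<'E'
from h import *
s=arm.sense();print(s["time_s"],s["tcp_pos"],s["contact_force"])
p,d=arm.snapshot("side");cv2.imwrite("pics/s4.png",cv2.resize(p[160:270,220:380],None,fx=5,fy=5,interpolation=2))
for i in range(2): arm.snapshot("side");print(arm.sense()["contact_force"])
E
```

```text
5.1667 [0.41718207 0.20390735 0.06760227] [-0.18470931  1.46575815  2.40536478]
[0.44466537 0.30375198 2.98370022]
[0.55913144 0.64284449 2.30168404]
```

View pics/s4.png

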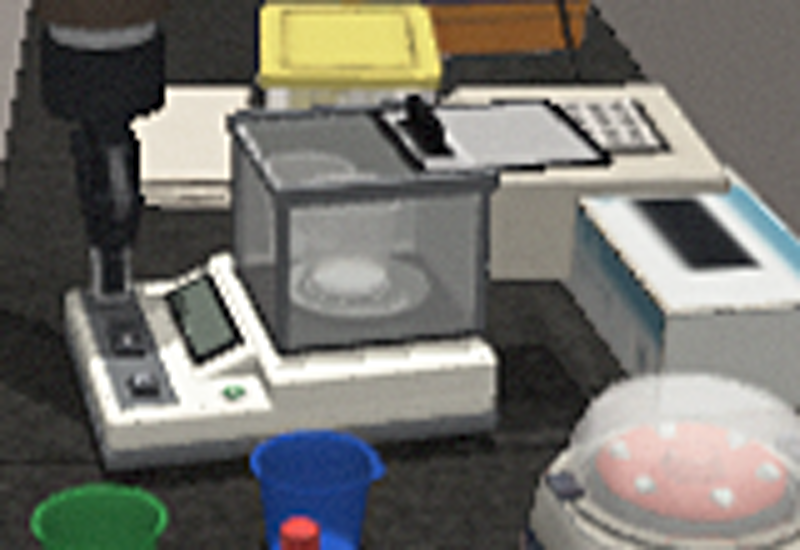

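>>> jog_arm:
  moves: [-0.2, 0, 0, 0, 0, 0, -1, -0.9, 0, 0, 0, 0, 0, -1, -0.98, 0, 0, 0, 0, 0, -1, -0.98, 0, 0, 0, 0, 0, -1, -0.98, 0, 0, 0, 0, 0, -1, -0.98, 0, 0, 0, 0, 0, -1, -0.98, 0, 0, 0, 0, 0, -1, -0.98, 0, 0, 0, 0, 0, -1, 0, 0, 0, 0, 0, 0, -1, 0, 0, 0, 0, 0, 0, -1]

```text
time_s: 6.15
tcp_pos: [0.417, 0.2038, 0.2431]
eef_rot: [0.705, -0.058, 0.704, 0.059]
contact_force: [-0.2, -0.1, -0.7]
finger_gap: 0.0001
```

```bash
python3 - <<'E'
from h import *
s=arm.sense();print(s["time_s"],s["tcp_pos"],s["contact_force"])
p,d=arm.snapshot("wrist");cv2.imwrite("pics/wrist5.png",p)
E
```

```text
6.15 [0.41695098 0.2038012  0.24311044] [-0.23852831 -0.13202253 -0.74107639]
```

View pics/wrist5.png

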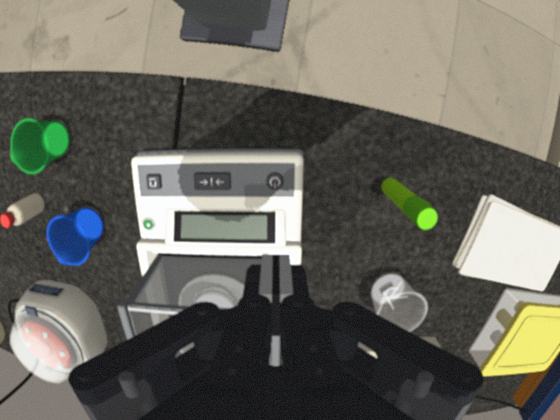

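```bash
python3 - <<'E'
from h import *
p,d=arm.snapshot("side");cv2.imwrite("pics/side5.png",p)
q=cv2.imread("pics/side0.png")
print(q[219:226,258:264].mean((0,1)),p[219:226,258:264].mean((0,1)),q[232:240,280:300].mean((0,1)),p[232:240,280:300].mean((0,1)))
f=lambda a:cv2.resize(a[190:260,225:345],None,fx=6,fy=4,interpolation=2)
cv2.imwrite("pics/c5.png",np.vstack([f(q),f(p)]))
E
```

```text
[ 96.         105.28571429  97.23809524] [106.71428571 116.66666667 107.45238095] [163.39375 174.40625 177.3375 ] [187.6375  196.425   198.54375]
```

View pics/c5.png

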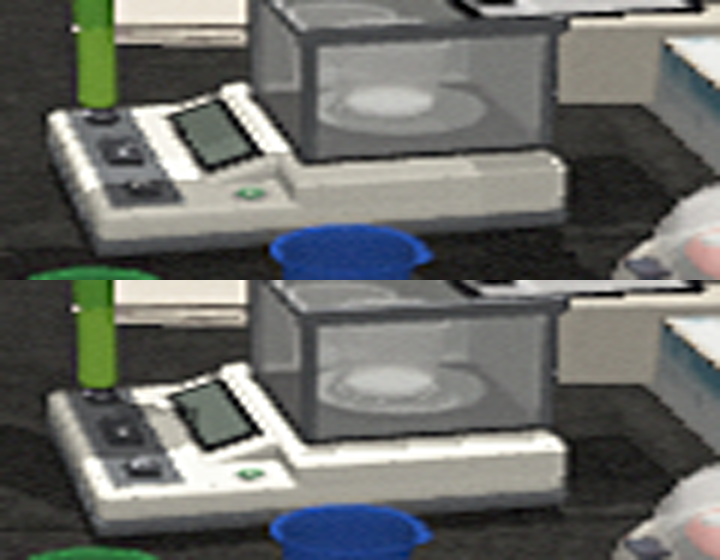

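>>> jog_arm:
  moves: [0, -0.25, 0.85, 0, 0, 0, -1, 0, -0.25, 0.85, 0, 0, 0, -1, 0, -0.25, 0.85, 0, 0, 0, -1, 0, -0.25, 0.85, 0, 0, 0, -1, 0, -0.25, 0.85, 0, 0, 0, -1, 0, -0.25, 0.85, 0, 0, 0, -1, 0, -0.25, 0.85, 0, 0, 0, -1, 0, -0.25, 0.85, 0, 0, 0, -1, 0, -0.25, 0.85, 0, 0, 0, -1, 0, -0.3, 0.85, 0, 0, 0, -1, 0, 0, 0, 0, 0, 0, -1, 0, 0, 0, 0, 0, 0, -1]

```text
time_s: 7.25
tcp_pos: [0.637, 0.1753, 0.239]
eef_rot: [0.703, -0.058, 0.706, 0.057]
contact_force: [-0.2, 0.1, -0.0]
finger_gap: -0.0
```

```bash
python3 - <<'E'
from h import *
s=arm.sense();print(s["time_s"],s["tcp_pos"],s["contact_force"])
v=s["tcp_pos"][:2]-np.array([.516,.155]);c,q=np.cos(.165),np.sin(.165);print("bal",c*v[0]+q*v[1],-q*v[0]+c*v[1])
p,d=arm.snapshot("wrist");cv2.imwrite("pics/wrist6.png",p)
p,d=arm.snapshot("side");cv2.imwrite("pics/s6.png",cv2.resize(p[120:230,240:400],None,fx=5,fy=5,interpolation=2))
E
```

```text
7.25 [0.63695633 0.17525355 0.23902004] [-0.22016993  0.05447004 -0.00361178]
bal 0.12264023865033537 0.00011111637215052705
```

View pics/wrist6.png

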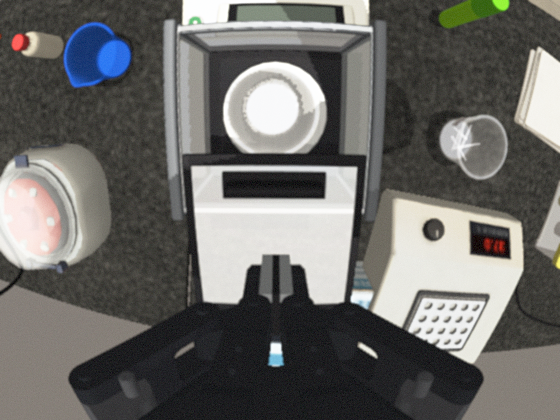

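View pics/s6.png

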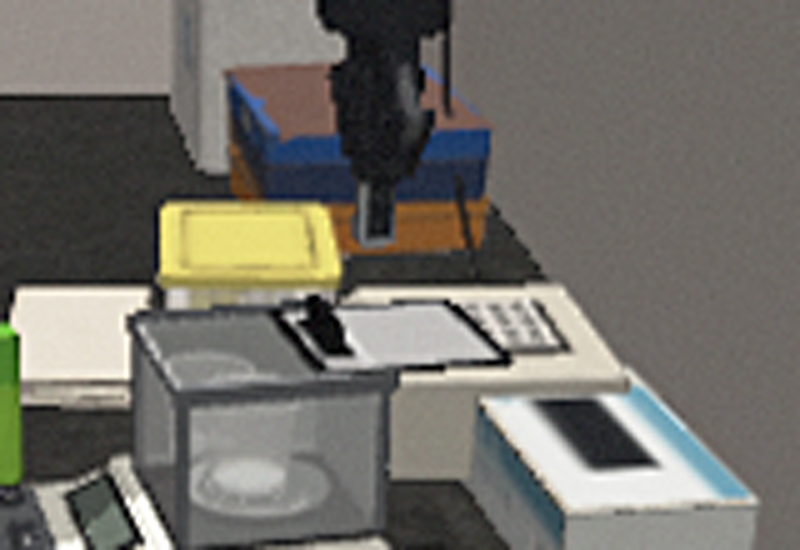

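```bash
python3 - <<'E'
from h import *
s=arm.sense();c,q=np.cos(.165),np.sin(.165)
for u in [(274,172),(274,185),(274,199),(222,185),(327,185)]:
  for z in (.183,.164):
    w=wray(s,u,z);v=w[:2]-np.array([.516,.155]);print(u,z,(c*v[0]+q*v[1]).round(4),(-q*v[0]+c*v[1]).round(4))
print(s["tcp_pos"])
E
```

```text
(274, 172) 0.183 0.0808 0.0001
(274, 172) 0.164 0.0851 0.0001
(274, 185) 0.183 0.0885 0.0001
(274, 185) 0.164 0.0937 0.0
(274, 199) 0.183 0.097 0.0001
(274, 199) 0.164 0.103 0.0
(222, 185) 0.183 0.0884 -0.0303
(222, 185) 0.164 0.0935 -0.0335
(327, 185) 0.183 0.0884 0.0311
(327, 185) 0.164 0.0935 0.0342
[0.63618804 0.17572181 0.24054515]
```

>>> jog_arm:
  moves: [0.5, 0, 0, 0, 0, 0, -1, 0.5, 0, 0, 0, 0, 0, -1, 0.4, 0, 0, 0, 0, 0, -1, 0.3, 0, 0, 0, 0, 0, -1, 0.15, 0, 0, 0, 0, 0, -1, 0, 0, 0, 0, 0, 0, -1, 0, 0, 0, 0, 0, 0, -1]

```text
time_s: 7.93
tcp_pos: [0.6372, 0.1761, 0.1961]
eef_rot: [0.705, -0.059, 0.705, 0.059]
contact_force: [-0.4, 0.9, 0.7]
finger_gap: -0.0
```

```bash
python3 - <<'E'
from h import *
s=arm.sense();print(s["time_s"],s["tcp_pos"],s["contact_force"])
v=s["tcp_pos"][:2]-np.array([.516,.155]);c,q=np.cos(.165),np.sin(.165);print("bal",c*v[0]+q*v[1],-q*v[0]+c*v[1])
p,d=arm.snapshot("side");cv2.imwrite("pics/s7.png",cv2.resize(p[140:250,240:400],None,fx=5,fy=5,interpolation=2))
E
```

```text
7.9333 [0.63722028 0.17606375 0.19611555] [-0.43811414  0.87164905  0.70063706]
bal 0.12303367758501414 0.0008669554739629375
```

View pics/s7.png

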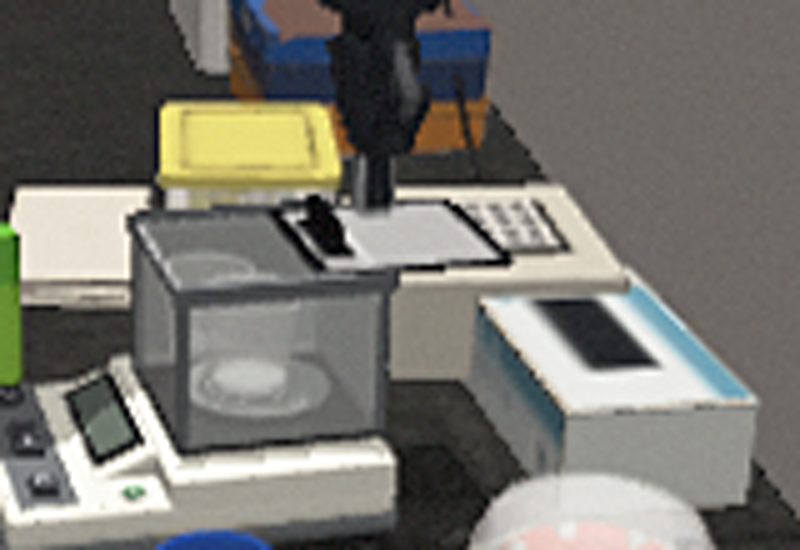

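```bash
python3 - <<'E'
from h import *
s=arm.sense();t=s["tcp_pos"]
for dz in (.019,.0225,.032): 
  u=proj("side",[t-[0,0,dz]])[0];print(dz,u,(u-[240,140])*5)
E
```

```text
0.019 [314.51982875 181.52682741] [372.59914373 207.63413707]
0.0225 [314.47156981 182.63039715] [372.35784907 213.15198575]
0.032 [314.3411317  185.61321408] [371.7056585 228.0660704]
```

>>> jog_arm:
  moves: [0.12, 0, 0, 0, 0, 0, -1, 0, 0, 0, 0, 0, 0, -1, 0, 0, -0.15, 0, 0, 0, -1, 0, 0, -0.15, 0, 0, 0, -1, 0, 0, -0.15, 0, 0, 0, -1, 0, 0, -0.1, 0, 0, 0, -1, 0, 0, -0.1, 0, 0, 0, -1, 0, 0, -0.1, 0, 0, 0, -1, 0, 0, -0.1, 0, 0, 0, -1, 0, 0, -0.1, 0, 0, 0, -1, 0, 0, -0.1, 0, 0, 0, -1, 0, 0, -0.1, 0, 0, 0, -1]

```text
time_s: 8.98
tcp_pos: [0.6088, 0.1713, 0.193]
eef_rot: [0.705, -0.058, 0.704, 0.059]
contact_force: [1.5, -0.3, 0.0]
finger_gap: 0.0003
```

```bash
python3 - <<'E'
from h import *
s=arm.sense();print(s["time_s"],s["tcp_pos"],s["contact_force"])
v=s["tcp_pos"][:2]-np.array([.516,.155]);c,q=np.cos(.165),np.sin(.165);print("bal",c*v[0]+q*v[1],-q*v[0]+c*v[1])
p,d=arm.snapshot("side");cv2.imwrite("pics/s8.png",cv2.resize(p[140:250,240:400],None,fx=5,fy=5,interpolation=2))
E
```

```text
8.9833 [0.6087862  0.17128739 0.19302594] [ 1.45046363 -0.29885545  0.03621561]
bal 0.09420124864167045 0.0008258322961358904
```

View pics/s8.png

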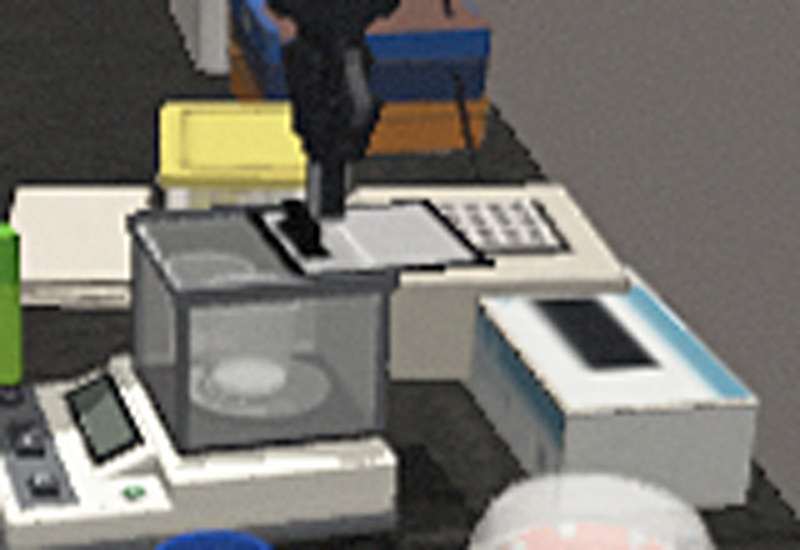

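>>> jog_arm:
  moves: [0, 0, -0.13, 0, 0, 0, -1, 0, 0, -0.13, 0, 0, 0, -1, 0, 0, -0.13, 0, 0, 0, -1, 0, 0, -0.13, 0, 0, 0, -1, 0, 0, -0.13, 0, 0, 0, -1, 0, 0, -0.13, 0, 0, 0, -1, 0, 0, -0.13, 0, 0, 0, -1, 0, 0, -0.13, 0, 0, 0, -1, 0, 0, -0.13, 0, 0, 0, -1, 0, 0, -0.13, 0, 0, 0, -1, 0, 0, -0.13, 0, 0, 0, -1, 0, 0, -0.13, 0, 0, 0, -1, 0, 0, -0.13, 0, 0, 0, -1, 0, 0, -0.13, 0, 0, 0, -1, 0, 0, -0.13, 0, 0, 0, -1, 0, 0, -0.13, 0, 0, 0, -1, 0, 0, -0.13, 0, 0, 0, -1, 0, 0, -0.13, 0, 0, 0, -1]

```text
time_s: 10.53
tcp_pos: [0.5508, 0.1615, 0.1928]
eef_rot: [0.705, -0.058, 0.705, 0.058]
contact_force: [2.1, 1.5, 0.9]
finger_gap: 0.0002
```

```bash
python3 - <<'E'
from h import *
s=arm.sense();print(s["time_s"],s["tcp_pos"],s["contact_force"])
v=s["tcp_pos"][:2]-np.array([.516,.155]);c,q=np.cos(.165),np.sin(.165);print("bal",c*v[0]+q*v[1],-q*v[0]+c*v[1])
p,d=arm.snapshot("side");cv2.imwrite("pics/s9.png",cv2.resize(p[140:250,240:400],None,fx=5,fy=5,interpolation=2))
E
```

```text
10.5333 [0.5507565  0.16152749 0.19276863] [2.11371955 1.45645955 0.92654145]
bal 0.03535660703046589 0.0007299958965523009
```

View pics/s9.png

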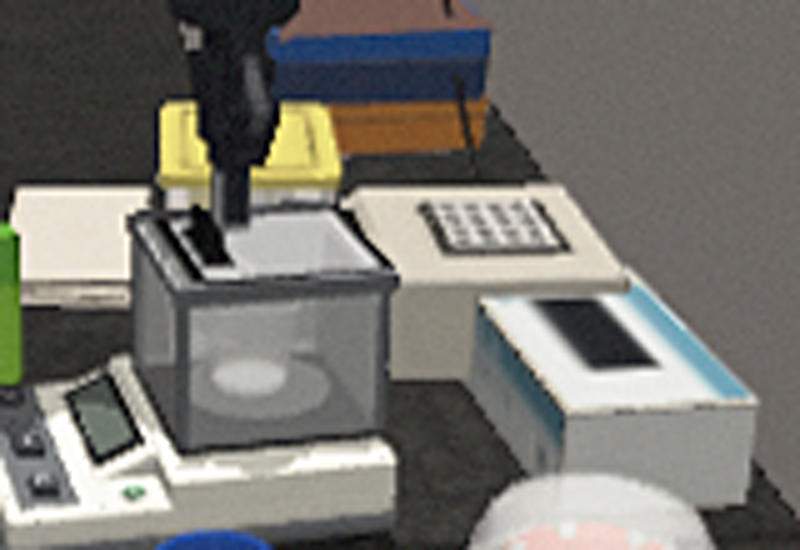

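Nearly shut; remaining roughly 10 mm. Slow steps, watching force.

>>> jog_arm:
  moves: [0, 0, -0.06, 0, 0, 0, -1, 0, 0, -0.06, 0, 0, 0, -1, 0, 0, -0.06, 0, 0, 0, -1, 0, 0, -0.06, 0, 0, 0, -1, 0, 0, 0, 0, 0, 0, -1]

```text
time_s: 11.0
tcp_pos: [0.5448, 0.1604, 0.1927]
eef_rot: [0.704, -0.058, 0.705, 0.058]
contact_force: [0.3, 0.6, -0.1]
finger_gap: 0.0
```

>>> jog_arm:
  moves: [0, 0, -0.05, 0, 0, 0, -1, 0, 0, -0.05, 0, 0, 0, -1, 0, 0, 0, 0, 0, 0, -1]

```text
time_s: 11.25
tcp_pos: [0.5427, 0.1601, 0.1928]
eef_rot: [0.705, -0.058, 0.705, 0.058]
contact_force: [1.6, -0.1, -0.8]
finger_gap: 0.0001
```

>>> jog_arm:
  moves: [0, 0, -0.04, 0, 0, 0, -1, 0, 0, 0, 0, 0, 0, -1]

```text
time_s: 11.42
tcp_pos: [0.5426, 0.1601, 0.1929]
eef_rot: [0.705, -0.058, 0.704, 0.059]
contact_force: [5.1, -0.3, -2.7]
finger_gap: 0.0
```

>>> jog_arm:
  moves: [0, 0, -0.04, 0, 0, 0, -1, 0, 0, 0, 0, 0, 0, -1]

```text
time_s: 11.58
tcp_pos: [0.5425, 0.1601, 0.1929]
eef_rot: [0.706, -0.058, 0.703, 0.059]
contact_force: [8.0, -0.5, -3.7]
finger_gap: -0.0003
```

>>> jog_arm:
  moves: [0, 0, -0.04, 0, 0, 0, -1, 0, 0, 0, 0, 0, 0, -1]

```text
time_s: 11.75
tcp_pos: [0.5424, 0.1601, 0.193]
eef_rot: [0.707, -0.058, 0.703, 0.059]
contact_force: [9.9, -0.3, -5.3]
finger_gap: -0.0002
```

```bash
python3 - <<'E'
from h import *
s=arm.sense();print(s["time_s"],s["tcp_pos"],s["contact_force"])
p,d=arm.snapshot("side");cv2.imwrite("pics/s10.png",cv2.resize(p[140:250,240:400],None,fx=5,fy=5,interpolation=2))
E
```

```text
11.75 [0.54235359 0.16012532 0.19297152] [ 9.88148442 -0.25584073 -5.30832276]
```

View pics/s10.png

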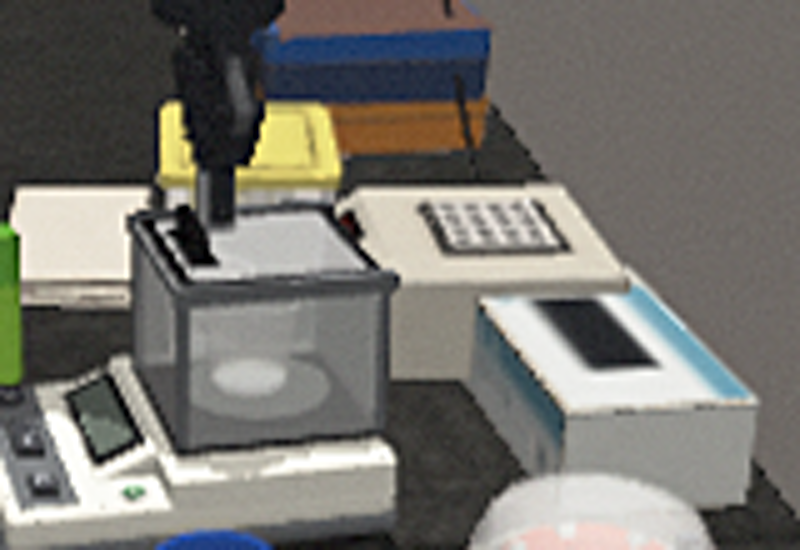

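>>> jog_arm:
  moves: [0, 0, 0.15, 0, 0, 0, -1, 0, 0, 0.25, 0, 0, 0, -1, 0, 0, 0.2, 0, 0, 0, -1, -0.6, 0, 0, 0, 0, 0, -1, -0.7, 0, 0, 0, 0, 0, -1, -0.7, 0, 0, 0, 0, 0, -1, 0, 0, 0, 0, 0, 0, -1, 0, 0, 0, 0, 0, 0, -1]

```text
time_s: 12.47
tcp_pos: [0.5547, 0.1624, 0.2435]
eef_rot: [0.705, -0.058, 0.704, 0.059]
contact_force: [0.4, -0.6, 0.4]
finger_gap: -0.0002
```

```bash
python3 - <<'E'
from h import *
s=arm.sense();print(s["time_s"],s["tcp_pos"],s["contact_force"],s["eef_rot"])
p,d=arm.snapshot("wrist");s=arm.sense();cv2.imwrite("pics/w11.png",p)
p,d=arm.snapshot("scene");cv2.imwrite("pics/scene11.png",p)
P=model((.516,.155),.165,0)
for n,a,uv,(x0,y0,w,h,f) in [("w",cv2.imread("pics/w11.png"),wproj(s,P),(120,0,320,240,2.5)),("s",p,proj("scene",P),(160,180,180,150,4))]:
    b=cv2.resize(a[y0:y0+h,x0:x0+w],None,fx=f,fy=f,interpolation=2)
    for u in uv: cv2.circle(b,(int((u[0]-x0+.5)*f),int((u[1]-y0+.5)*f)),3,(0,0,255),-1)
    cv2.imwrite(f"pics/ov11{n}.png",b)
E
```

```text
12.4667 [0.55471164 0.16236068 0.24353982] [ 0.36037336 -0.62533294  0.38039216] [ 0.70500492 -0.05808345  0.70437488  0.05874009]
```

View pics/ov11w.png

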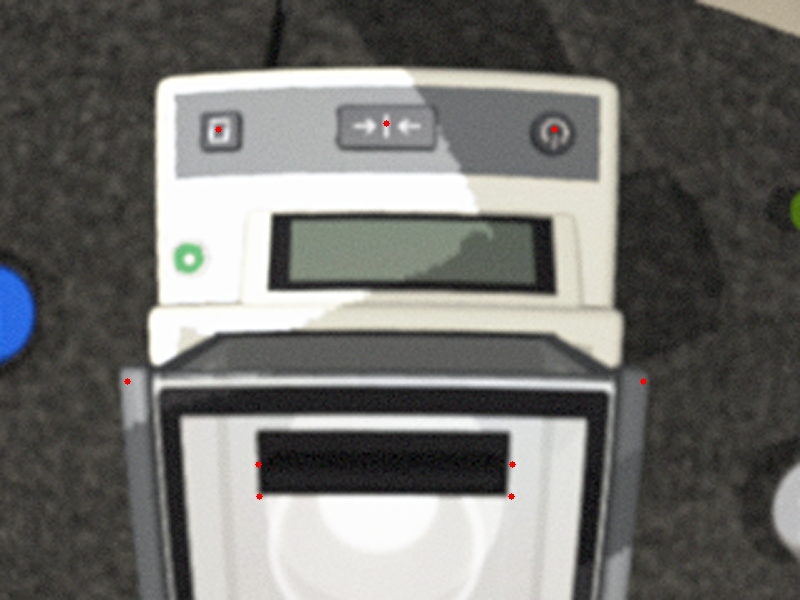

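View pics/ov11s.png

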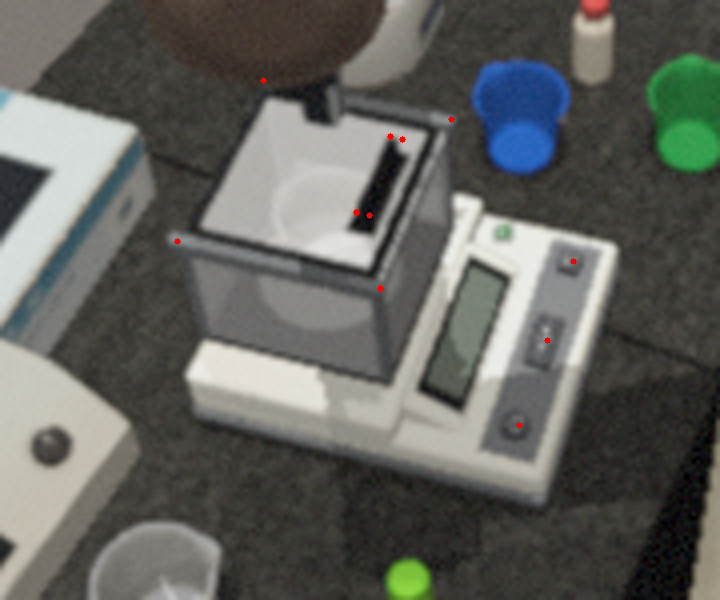

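>>> jog_arm:
  moves: [0, 0, -0.86, 0, 0, 0, -1, 0, 0, -0.86, 0, 0, 0, -1, 0, 0, -0.86, 0, 0, 0, -1, 0, 0, -0.86, 0, 0, 0, -1, 0, 0, -0.86, 0, 0, 0, -1, 0, 0, -0.86, 0, 0, 0, -1, 0, 0, 0, 0, 0, 0, -1, 0.9, 0, 0, 0, 0, 0, -1, 0.9, 0, 0, 0, 0, 0, -1, 0.9, 0, 0, 0, 0, 0, -1, 0.9, 0, 0, 0, 0, 0, -1, 0.9, 0, 0, 0, 0, 0, -1, 0.9, 0, 0, 0, 0, 0, -1, 0.5, 0, 0, 0, 0, 0, -1, 0.3, 0, 0, 0, 0, 0, -1, 0.2, 0, 0, 0, 0, 0, -1, 0, 0, 0, 0, 0, 0, -1, 0, 0, 0, 0, 0, 0, -1]

```text
time_s: 14.07
tcp_pos: [0.4277, 0.1411, 0.0831]
eef_rot: [0.705, -0.058, 0.705, 0.059]
contact_force: [0.4, 0.7, 0.4]
finger_gap: -0.0001
```

```bash
python3 - <<'E'
from h import *
s=arm.sense();print(s["time_s"],s["tcp_pos"],s["contact_force"],s["joint_vel"].round(3))
p,d=arm.snapshot("wrist");cv2.imwrite("pics/w12.png",cv2.resize(p[150:330,140:410],None,fx=2.9,fy=2.9))
E
```

```text
14.0667 [0.42772709 0.1411016  0.08305284] [0.42009696 0.73062953 0.42412969] [ 0.002 -0.018  0.007  0.001 -0.001 -0.   ]
```

View pics/w12.png

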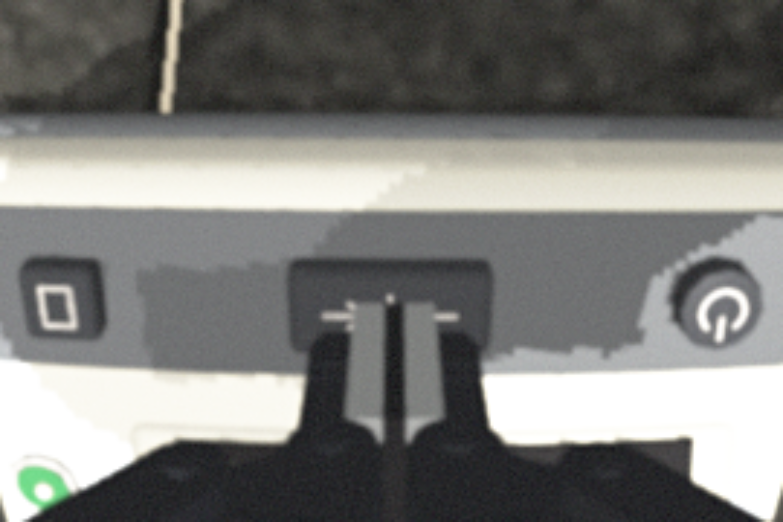

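>>> jog_arm:
  moves: [0.12, 0, 0, 0, 0, 0, -1, 0.12, 0, 0, 0, 0, 0, -1, 0.1, 0, 0, 0, 0, 0, -1, 0.06, 0, 0, 0, 0, 0, -1, 0, 0, 0, 0, 0, 0, -1, 0, 0, 0, 0, 0, 0, -1]

```text
time_s: 14.62
tcp_pos: [0.4273, 0.1409, 0.0728]
eef_rot: [0.705, -0.058, 0.705, 0.058]
contact_force: [-0.4, -0.2, -0.6]
finger_gap: 0.0001
```

>>> jog_arm:
  moves: [0.06, 0, 0, 0, 0, 0, -1, 0, 0, 0, 0, 0, 0, -1, 0, 0, 0, 0, 0, 0, -1]

```text
time_s: 14.87
tcp_pos: [0.4275, 0.141, 0.0714]
eef_rot: [0.705, -0.058, 0.705, 0.059]
contact_force: [0.7, 0.3, 1.7]
finger_gap: 0.0002
```

>>> jog_arm:
  moves: [0.04, 0, 0, 0, 0, 0, -1, 0, 0, 0, 0, 0, 0, -1, 0, 0, 0, 0, 0, 0, -1]

```text
time_s: 15.12
tcp_pos: [0.4275, 0.1411, 0.0704]
eef_rot: [0.705, -0.058, 0.705, 0.059]
contact_force: [0.1, -0.2, 0.9]
finger_gap: 0.0002
```

Now 3 mm further to about .0675, as with the power key.

>>> jog_arm:
  moves: [0.04, 0, 0, 0, 0, 0, -1, 0.04, 0, 0, 0, 0, 0, -1, 0.04, 0, 0, 0, 0, 0, -1, 0, 0, 0, 0, 0, 0, -1, 0, 0, 0, 0, 0, 0, -1]

```text
time_s: 15.53
tcp_pos: [0.4275, 0.141, 0.0674]
eef_rot: [0.705, -0.058, 0.705, 0.059]
contact_force: [0.2, 0.2, 2.7]
finger_gap: -0.0003
```

```bash
python3 - <<'E'
from h import *
for i in range(3):
  s=arm.sense();print(s["time_s"],s["tcp_pos"],s["contact_force"]);arm.snapshot("side")
E
```

```text
15.5333 [0.42753749 0.14101894 0.06738805] [0.15632897 0.19827371 2.71263299]
15.5833 [0.42752646 0.14103472 0.0673983 ] [0.46610954 0.89456513 2.36549794]
15.6333 [0.427519   0.14101654 0.06742579] [0.99320798 1.26782664 2.34858254]
```

>>> jog_arm:
  moves: [0.02, 0, 0, 0, 0, 0, -1, 0, 0, 0, 0, 0, 0, -1, 0, 0, 0, 0, 0, 0, -1]

```text
time_s: 15.93
tcp_pos: [0.4275, 0.141, 0.067]
eef_rot: [0.705, -0.058, 0.705, 0.059]
contact_force: [-0.2, -0.0, 5.5]
finger_gap: -0.0001
```

>>> jog_arm:
  moves: [-0.2, 0, 0, 0, 0, 0, -1, -0.6, 0, 0, 0, 0, 0, -1, -0.9, 0, 0, 0, 0, 0, -1, -0.9, 0, 0, 0, 0, 0, -1, -0.9, 0, 0, 0, 0, 0, -1, -0.9, 0, 0, 0, 0, 0, -1, -0.9, 0, 0, 0, 0, 0, -1, -0.9, 0, 0, 0, 0, 0, -1, -0.9, 0, 0, 0, 0, 0, -1, 0, 0, 0, 0, 0, 0, -1, 0, 0, 0, 0, 0, 0, -1, 0, 0, 0, 0, 0, 0, -1]

```text
time_s: 16.93
tcp_pos: [0.4263, 0.1404, 0.2433]
eef_rot: [0.704, -0.058, 0.706, 0.058]
contact_force: [-0.7, -0.4, -1.1]
finger_gap: -0.0001
```

```bash
python3 - <<'E'
from h import *
s=arm.sense();print(s["time_s"],s["tcp_pos"],s["contact_force"])
p,d=arm.snapshot("side");q=cv2.imread("pics/side0.png")
cv2.imwrite("pics/s13.png",np.hstack([cv2.resize(a[150:400,200:360],None,fx=2.4,fy=2.4,interpolation=2) for a in(q,p)]))
p,d=arm.snapshot("scene");q=cv2.imread("pics/scene0.png")
cv2.imwrite("pics/sc13.png",np.hstack([cv2.resize(a[160:360,170:360],None,fx=2.1,fy=2.1,interpolation=2) for a in(q,p)]))
E
```

```text
16.9333 [0.42632402 0.14035857 0.24328529] [-0.72001959 -0.42139287 -1.06121683]
```

View pics/s13.png

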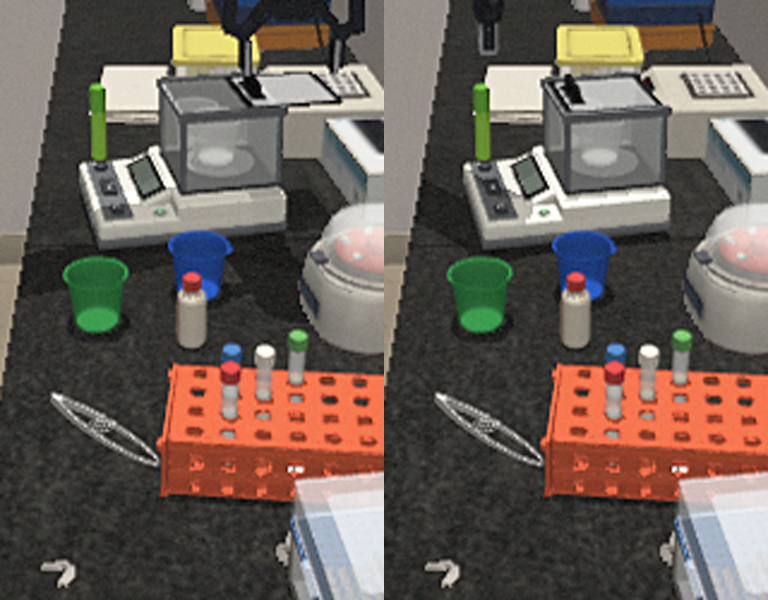

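View pics/sc13.png

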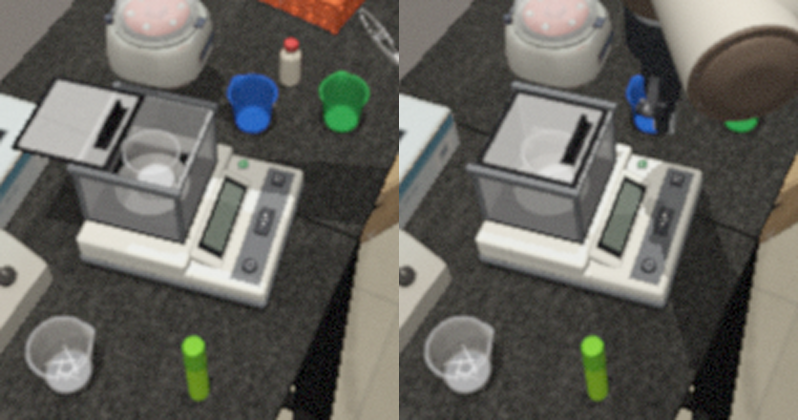

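```bash
python3 -c "
from rig import arm
print(arm.hand_in())"
```

```text
the job is handed in; nothing more can be done
None
```

I did the job in the order asked and handed it in at about 17 s: power key tapped once, door slid fully shut, tare key tapped once. The print key was not touched, and the power key was not pressed again after the door was shut.

| Step | Evidence |
|---|---|
| Power key | About 4.4 mm down at roughly 2.5 N; it works at 2.5 mm. |
| Door | Pushed from behind the handle to its stop. The force rose to about 10 N there with no further travel. The handle then lay where a shut door puts it in the wrist and scene pictures. |
| Tare key | Fully down, with a peak of 5.5 N at the bottom. |

- **Last checks:** In the before and after pictures, the balance, cup, marker, spare cup, bottle, forceps and look-alike cups stand where they were. In the last scene view the arm covers part of the blue and green cups. The gripper ended well above everything, touching nothing.
- **Not confirmed:** I saw no digits or lit display in the pictures. That the balance woke and that the cup reads zero rest on key travel and force only.
- **Disagreed:** The side view put the keys about 6 to 16 mm off in y at first. I used the scene and wrist views, which agreed to about 3 mm.

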